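# Clamp, pack and close a parts tin with an eccentric lever

## Robot

A 6-joint arm with a two-finger parallel gripper is mounted at the origin on a cart in front of the work surface, level with it; the furniture and walls round the work are solid. World frame = base frame: x ahead of the robot, y to its left, z up, the work surface at z = 0. Lengths are in m, angles in degrees, forces in N, time in s.
With the tool pointing down it reaches from about 0.325 to 0.875 m from the base axis. Payload 4.4 kg.
Tool frame: the origin (TCP) lies midway between the tips of the shut fingers; the grasp point (between the pads) lies behind it (ctrl.grasp_offset is the z of the grasp point in the tool frame, in m); z points along the fingers, y is the line along which they close (so a half turn about z gives the same grasp; the last joint's range is limited). The gripper opens to 85 mm and grips with 20 to 120 N. Pads are 22 mm wide; open, the fingers measure 114 mm over their backs; the gripper's body (76 mm by 85 mm) begins 54 mm behind the grasp point. The pads swing forward as they close: fully open they stand 13 mm farther back than shut.
Start: joints at [-73.596, 11.837, 88.321, -0, 79.842, -8.623], TCP at [0.243, -0.521, 0.231] pointing down, gripper open.
Joint ranges: [-156.59, 156.59], [-49.26, 127.26], [12.9, 141.05], [-63.56, 243.56], [4.71, 150.69], [-161.64, 161.64]. Speed limits (degrees/s): [159.86, 159.86, 180, 180, 180, 180].

## Interface

Orientations are given as [roll, pitch, yaw] about the fixed x, y, z axes, in that order (R = Rz(yaw) Ry(pitch) Rx(roll)).
In Python, from plant import ctrl gives the robot as it stands. The module is installed in compiled form; this text tells all that it offers. Calls block until the motion is done:
- ctrl.move_pose(position, orientation): joint-space move of the TCP to a pose.
- ctrl.move_l(position, orientation=None, velocity=0.15): straight line of the TCP; orientation=None keeps the orientation; velocity is the mean speed in m/s.
- ctrl.move_joints(angles): joint-space move.
- ctrl.command_gripper(opening, f_grip=None): finger opening in m; f_grip is the grip in N (None keeps the last); returns when the fingers have stopped.
- ctrl.pause(seconds).
- ctrl.inverse_kinematics(position, orientation): joint angles nearest the present ones, or None.
- ctrl.sense(): the state.
- ctrl.grab_frame(name): name is "side" or "top" or "wrist"; returns a dict with "image" (480x640x3 uint8, red, green, blue), "z_map" (480x640 float32, m along the optical axis (not along the pixel's ray), 0 where there is no reading), "intrinsics" (3x3 intrinsics, pixels), "R" (3x3) and "t" (3): a world point X has camera coordinates R X + t; the wrist camera has in their place "hand_eye" (4x4, takes a point from camera to tool coordinates, whose origin is the TCP and whose axes are the flange's). Camera axes: x right, y down, z forward; pixel columns grow to the right and rows downward; lengths in m; the calibration is good to about 2 mm. A picture is of the moment at which its call begins: read the wrist's pose just before it.
A pose or a line that the arm cannot do raises ctrl.MotionError and nothing moves.
- ctrl.sign_off(): hands the job in; it is judged then, once.
Trained networks look in the newest picture that a camera, given by its name, has taken for a name from the list of things; names that differ only in an ending like _2 or _b are one class to them, and where a whole thing is asked for, a point or a joint stands for the part that bears it (a point fixed in the world has none). Each returns a list of dicts, best first, with "conf" (0 to 1); they miss things now and then, are a little off and sometimes report something else, mostly with a low value. They report only what shows in the picture. A call takes as long as a camera call.
- ctrl.look_for(label, camera): "centre" ([x, y, z] in m, in world coordinates, good to about 4 mm: the middle of the surface that is visible of it).
- ctrl.silhouettes(label, camera): "region" (480x640 bool, what is visible of it).
The state is a dict: "t": time; "q": joint angles; "dq": joint speeds; "effort": joint torques, N m; "eef_pos": TCP position; "eef_rot": TCP orientation; "force": force on the tool from outside, world axes, zero at the start; "wrist_torque": the same for the moment, N m; "grip_width": finger opening in m; "gripper_force": force on a finger pad.
Only numpy, scipy, OpenCV 4.12 (cv2) and the standard library are available. Lean on these libraries where they do the work, as an engineer would, in place of code of your own. Each camera call takes 0.05 s, during which the arm holds its last target. There are 200 camera calls.

## Task

Swing the eccentric lever until it just holds the open tin snugly against the sprung buffer, without overrunning and squashing the buffer. With the tin held like that, lay every USB adapter on the bench flat in the tin, each on the tin's floor, then set the lid on and press it down until it snaps in level all round. Last, swing the lever fully back open, leaving the closed tin in the fixture and the other things on the bench alone.

Things in the scene. Friction and masses are not known exactly. Their poses are not given: they have to be found in the camera images.
- fixture: Aluminium base plate 122 x 250 x 8 mm screwed to the bench; origin at the centre of its underside, on the bench. Its y runs along its length: the eccentric lever is at its +y end, the stop with the sprung buffer at its -y end, the tin lies between. Two guide lips 10 mm high run along the tin's long sides with 3 mm play.
- lever (a joint): Eccentric lever, turns level about an upright pivot. 0 rad = fully open, arm along the fixture's -x; grows to 2.0 as the arm swings clockwise seen from above, to the fixture's +y. A disc under it then pushes the tin along -y: its reach from the pivot is 22 + 16*cos(2.007 - angle) mm. Stiff (about 4 N at the knob); stays where it is left.
- lever_knob (a point): Middle (half-way up) of the upright round black knob at the end of the lever arm: 18 mm across, its grip 36 mm tall, 95 mm from the pivot. Below it is the 10 mm thick arm, whose top is 18 mm under this point. It stands 73 mm above the bench.
- lever_pivot (a point): Point on the lever's upright pivot axis, at the height of the knob's middle.
- buffer (a joint): Sprung rubber-faced buffer of the stop. 0 m = relaxed; it grows as the tin presses it back, to 0.012 m at most (1.5 N per mm). 1 to 6 mm pressed in is a snug hold; more than 8.5 mm is overrun.
- tin: Open aluminium tin, 104 x 156 x 38 mm outside, 94 x 146 x 34 mm inside; origin at the centre of its underside, y along its length, z up. Lies loose on the fixture plate (underside 8 mm over the bench) with 4 to 13 mm to spare between buffer and open lever. Four sprung catch balls stick 5 mm inwards from its long walls, 6 mm below the rim, 45 mm either side of the middle.
- tin_mouth (a point): Centre of the tin's mouth, at the height of its rim (38 mm above its underside).
- lid_handle (a point): Middle of the black grip bar on the lid (18 mm wide, 80 mm long along the lid's y, 24 mm high), 17 mm above the plate's underside, 30 mm above the collar's foot. Set on the tin the lid rests on the catches about 10 mm too high; about 10 N straight down on the bar snaps it in, plate flat on the rim: this point is then 17 mm above the rim.
- adapter_a_mid (a point): Middle (half-way up) of a black USB adapter, 30 x 67 x 16 mm (x, y, z), lying along its y: the 30 mm wide body reaches from 20 mm on the -y side to 32 mm on the +y side of this point, the narrow metal plug (16 mm wide) on to 33 mm on the -y side. It starts lying flat on the bench beside the fixture. May be absent.
- adapter_b_mid (a point): Middle of a second adapter of the same shape. May be absent.
- adapter_c_mid (a point): Middle of a third adapter of the same shape. May be absent.
- tape: Bystander: red roll of tape, 67 mm across, 19 mm high; origin at the centre of its underside.
- pliers: Bystander: orange-handled pliers, 150 x 50 x 13 mm; origin at the centre of the underside.
- lid: Lid: aluminium plate 108 x 160 x 5 mm with a round-edged collar under it, 13 mm deep, that enters the tin's mouth with 2.5 mm play all round; y along the long side, z up, origin at the centre, level with the collar's foot. Starts lying on the bench, collar down. Goes on either way round.

How it is judged (in metres and radians):
On the way, in this order (a step that is already met when the one before it is completed fails the run):
1. the empty, open tin is held snugly: buffer pressed in 1 to 6 mm (value of joint buffer between 0.001 and 0.006 m and value of joint lever above 0.2 rad and horizontal distance between each of lid_handle, adapter_a_mid, adapter_b_mid, adapter_c_mid and tin_mouth above 0.06 m), for 0.5 s.
2. with the tin still held snugly, all adapters are in it and the lid is pressed down level (x of adapter_a_mid in the frame of tin between -0.047 and 0.047 m and y of adapter_a_mid in the frame of tin between -0.073 and 0.073 m and z of adapter_a_mid in the frame of tin between 0.006 and 0.02 m and x of adapter_b_mid in the frame of tin between -0.047 and 0.047 m and y of adapter_b_mid in the frame of tin between -0.073 and 0.073 m and z of adapter_b_mid in the frame of tin between 0.006 and 0.02 m and x of adapter_c_mid in the frame of tin between -0.047 and 0.047 m and y of adapter_c_mid in the frame of tin between -0.073 and 0.073 m and z of adapter_c_mid in the frame of tin between 0.006 and 0.02 m and z of lid_handle in the frame of tin_mouth between 0.015 and 0.019 m and horizontal distance between lid_handle and tin_mouth below 0.006 m and angle between the z axis of lid_handle and the z axis of tin_mouth, either way round below 0.03 rad and value of joint buffer between 0.001 and 0.006 m), for 0.5 s.
At the end, for the whole second after the job is handed in: Every adapter is in the tin, flat on its floor; the lid is seated (grip middle 15 to 19 mm above the rim, within 6 mm of centre, level with the tin within 0.03 rad); lever under 0.25 rad; tin in the fixture within 20 mm of the plate's middle; all at rest (x of adapter_a_mid in the frame of tin between -0.047 and 0.047 m and y of adapter_a_mid in the frame of tin between -0.073 and 0.073 m and z of adapter_a_mid in the frame of tin between 0.006 and 0.02 m and x of adapter_b_mid in the frame of tin between -0.047 and 0.047 m and y of adapter_b_mid in the frame of tin between -0.073 and 0.073 m and z of adapter_b_mid in the frame of tin between 0.006 and 0.02 m and x of adapter_c_mid in the frame of tin between -0.047 and 0.047 m and y of adapter_c_mid in the frame of tin between -0.073 and 0.073 m and z of adapter_c_mid in the frame of tin between 0.006 and 0.02 m and z of lid_handle in the frame of tin_mouth between 0.015 and 0.019 m and horizontal distance between lid_handle and tin_mouth below 0.006 m and angle between the z axis of lid_handle and the z axis of tin_mouth, either way round below 0.03 rad and x of tin in the frame of fixture between -0.012 and 0.012 m and y of tin in the frame of fixture between -0.02 and 0.02 m and height (world z) of tin below 0.012 m and angle between tin's own z axis and vertical below 0.05 rad and value of joint lever below 0.25 rad and linear speed of each of tin, lid below 0.02 m/s); the robot touches nothing.
It fails at once if the lever overran: the buffer was squashed more than 8.5 mm (value of joint buffer above 0.0085 m).
It fails at once if the tape roll was pushed more than 30 mm (distance of tape from where it was at the start of the episode above 0.03 m).
It fails at once if the pliers were pushed more than 30 mm (distance of pliers from where it was at the start of the episode above 0.03 m).
Of adapter_a, adapter_b, adapter_c only 2 to 3 are there at a start; the rules pass over those that are not, and their reading is None.
At some moment in a run one of adapter_a, adapter_b, adapter_c, lid may be knocked a few centimetres aside while the robot is not near it.
Once in a run the grip may slacken for a moment while it holds something.
It also fails if it takes over 200 s, if anything falls off the work surface, if the arm or the gripper's body presses on something with over 40 N, if the wrist force passes 120 N, or if a joint passes its speed limit or range.

## Working session

There is one attempt and no reset: what is moved stays moved. The work goes in short steps, each a Python script; the robot and the scene stay as the last script left them, time stands still between calls to the robot, and variables do not carry over. Pictures are saved under pics/ and viewed, at most 14 in all, crops included, and the job is handed in when it is done.

```bash
mkdir -p pics
cat > h.py <<'E'
import numpy as np, cv2
from plant import ctrl
def snap(cam,fn=None):
    s=ctrl.sense(); f=ctrl.grab_frame(cam)
    if fn: cv2.imwrite('pics/'+fn,cv2.cvtColor(f['image'],cv2.COLOR_RGB2BGR))
    return f
def world(f):
    K=f['intrinsics'];z=f['z_map'];v,u=np.mgrid[:480,:640]
    P=np.stack([(u-K[0,2])/K[0,0]*z,(v-K[1,2])/K[1,1]*z,z],-1)
    if 'R' in f: W=(P-f['t'])@f['R']
    W[z==0]=np.nan
    return W
E
python3 - <<'E'
from h import *
np.set_printoptions(precision=4,suppress=True)
print(ctrl.grasp_offset, ctrl.sense())
for c in('top','side'):
    f=snap(c,c+'0.png');W=world(f)
    np.savez('pics/%s0.npz'%c,W=W,**{k:f[k] for k in('intrinsics','R','t')})
    print(c,'cam pos',-f['R'].T@f['t'],f['R'])
    for l in('fixture','lever_knob','tin','lid','lid_handle','adapter_a_mid','tape','pliers','buffer','tin_mouth'):
        try: print(l,[(np.round(d['centre'],3),round(d['conf'],2)) for d in ctrl.look_for(l,c)])
        except Exception as e: print(l,e)
E
```

```text
-0.0187 {'t': 0.0, 'q': array([-73.5973,  11.8855,  88.4066,  -0.0028,  79.8408,  -8.6245]), 'dq': array([-0.0602, -0.0458, -0.0059, -0.017 ,  0.001 ,  0.0733]), 'effort': array([ -0.0006, -38.3038, -29.1597,  -0.0002,   0.0106,  -0.    ]), 'eef_pos': array([ 0.243 , -0.5203,  0.2301]), 'eef_rot': array([-179.8682,   -0.0172,   25.0277]), 'force': array([-0.0014, -0.5077,  0.4393]), 'wrist_torque': array([-0.0442,  0.0614,  0.0126]), 'gripper_force': 0.0, 'grip_width': 0.08522447027352313}
top cam pos [ 0.3384 -0.2906  0.9225] [[ 0.01   -0.9994 -0.0344]
 [-0.9906 -0.0052 -0.1369]
 [ 0.1366  0.0355 -0.99  ]]
fixture [(array([ 0.533, -0.127,  0.008]), 0.75)]
lever_knob [(array([ 0.575, -0.096,  0.062]), 0.63)]
tin [(array([ 0.414, -0.363,  0.018]), 0.69), (array([ 0.531, -0.181,  0.017]), 0.62), (array([ 0.57 , -0.096,  0.053]), 0.53)]
lid [(array([ 0.535, -0.126,  0.008]), 0.6), (array([ 0.569, -0.096,  0.061]), 0.6)]
lid_handle [(array([ 0.413, -0.364,  0.017]), 0.65)]
adapter_a_mid [(array([ 0.531, -0.526,  0.011]), 0.72), (array([ 0.442, -0.116,  0.015]), 0.67)]
tape [(array([ 0.28
[... 304 characters left out ...]
0.7976]
 [ 0.1444  0.7846 -0.6029]]
fixture [(array([ 0.533, -0.194,  0.01 ]), 0.72)]
lever_knob [(array([ 0.565, -0.082,  0.054]), 0.95)]
tin [(array([ 0.529, -0.168,  0.026]), 0.86), (array([ 0.442, -0.127,  0.017]), 0.55)]
lid [(array([ 0.41 , -0.378,  0.016]), 0.76)]
lid_handle [(array([ 0.294, -0.343,  0.02 ]), 0.55), (array([ 0.529, -0.174,  0.025]), 0.29)]
adapter_a_mid [(array([ 0.441, -0.129,  0.02 ]), 0.52)]
tape [(array([ 0.293, -0.342,  0.016]), 0.79), (array([ 0.462, -0.261,  0.031]), 0.69)]
pliers [(array([ 0.416, -0.374,  0.02 ]), 0.17)]
buffer [(array([ 0.464, -0.261,  0.034]), 0.74), (array([ 0.531, -0.192,  0.011]), 0.49)]
tin_mouth [(array([ 0.533, -0.171,  0.026]), 0.68)]
```

View pics/top0.png

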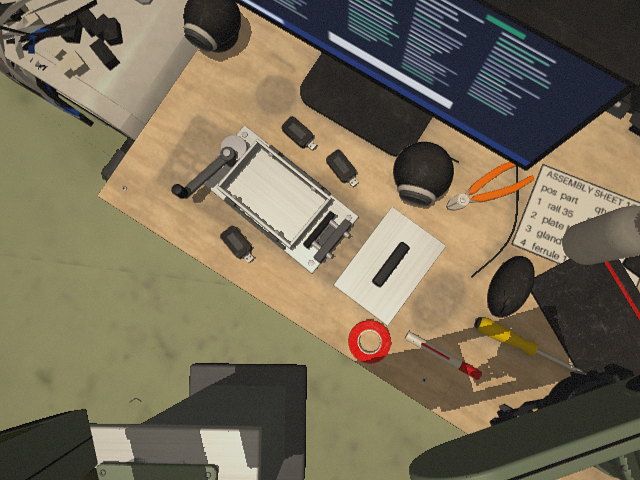

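View pics/side0.png

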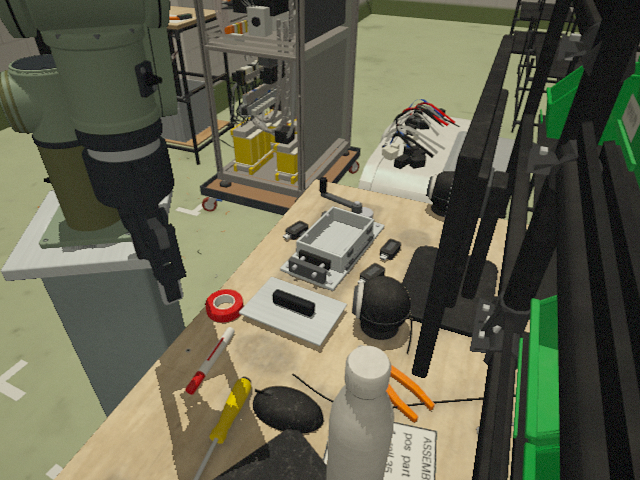

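The top view shows three adapters at (298,132), (342,167) and (237,243). The tin is at (275,195), the lever knob at (180,190) and its pivot at (233,148), the lid at (390,264), the tape at (370,341) and the pliers at (490,185). A speaker at (423,172) and the monitor are obstacles. The side view agrees. Next I'll measure from the depth.

```bash
cat >> h.py <<'E'
def rect(P):
    (c,s,a)=cv2.minAreaRect(P[:,:2].astype(np.float32)*1000)
    if s[0]<s[1]: a+=90;s=s[::-1]
    return np.round(np.array(c)/1000,4),np.round(s,1),round((a+90)%180-90,1)  # angle of LONG axis
def near(W,u,v,r,z0,z1):
    vv,uu=np.mgrid[:480,:640]
    m=((uu-u)**2+(vv-v)**2<r*r)&(W[...,2]>z0)&(W[...,2]<z1)
    n,l,st,_=cv2.connectedComponentsWithStats(m.astype(np.uint8))
    if n<2: return np.zeros((1,3))
    return W[l==1+np.argmax(st[1:,4])]
E
python3 - <<'E'
from h import *
W=np.load('pics/top0.npz')['W']
for n,u,v in(('A',298,132),('B',342,167),('C',237,243)):
    P=near(W,u,v,28,.009,.03);print(n,rect(P),np.round(P[:,2].max(),3),len(P))
P=near(W,275,195,75,.040,.052);print('rim',rect(P),np.median(P[:,2]))
P=near(W,390,264,80,.012,.024);print('lid',rect(P),np.median(P[:,2]))
P=near(W,390,264,50,.032,.052);print('bar',rect(P),np.median(P[:,2]))
P=near(W,180,190,15,.082,.12);print('knob',rect(P),np.median(P[:,2]))
P=near(W,233,148,20,.05,.12);print('pivot area',rect(P),np.median(P[:,2]))
P=near(W,325,235,40,.03,.05);print('buf',rect(P),np.median(P[:,2]))
P=near(W,275,195,110,.005,.0115);print('plate',rect(P),np.median(P[:,2]))
P=near(W,423,172,45,.03,.5);print('speaker',rect(P),np.nanmax(P[:,2]))
P=near(W,370,341,30,.01,.03);print('tape',rect(P),np.nanmax(P[:,2]))
# tall stuff map
for (u,v) in((180,190),(233,148),(320,90),(350,40),(420,100),(300,70),(212,20),(298,132),(342,167),(250,10),(530,165)): print((u,v),np.round(W[v,u],3))
E
```

```text
A (array([ 0.6303, -0.218 ]), array([66.8, 30.5]), 47.8) 0.021 603
B (array([ 0.5706, -0.2914]), array([65.1, 30.7]), 38.3) 0.02 612
C (array([ 0.4424, -0.1194]), array([66.2, 30.1]), 40.3) 0.02 632
rim (array([ 0.5359, -0.1641]), array([195.4, 115.6]), 51.0) 0.04490824854742201
lid (array([ 0.4109, -0.3663]), array([160.2, 108.1]), -36.4) 0.01782284327958752
bar (array([ 0.4108, -0.3662]), array([80.2, 18. ]), -36.6) 0.04114655109351745
knob (array([ 0.5187, -0.0371]), array([17.1, 16.2]), 46.3) 0.0905710647577405
pivot area (array([ 0.581 , -0.1032]), array([29.4, 22.8]), -44.5) 0.05705654476144077
buf (array([ 0.4539, -0.2665]), array([79.8, 47.8]), -39.3) 0.03789264657497694
plate (array([ 0.4678, -0.2495]), array([121.8,  75.3]), -38.9) 0.007894701368544109
speaker (array([ 0.5526, -0.4147]), array([93.9, 92.5]), 72.2) 0.10469456276650403
tape (array([ 0.2889, -0.3333]), array([66.3, 65.4]), -89.5) 0.023921670862164505
(180, 190) [ 0.517 -0.043  0.092]
(233, 148) [ 0.598 -0.112  0.039]
(320, 90) [ 0.708 -0.251  0.011]
(350, 40) [ 0.718 -0.3    0.169]
(420, 100) [ 0.652 -0.406  0.109]
(300, 70) [ 0.749 -0.216 -0.   ]
(212, 20) [ 0.791 -0.082  0.093]
(298, 132) [ 0.633 -0.215  0.016]
(342, 167) [ 0.573 -0.289  0.016]
(250, 10) [ 0.817 -0.139  0.076]
(530, 165) [ 0.554 -0.568  0.1  ]
```

Run:
```python
from h import *
W=np.load('pics/top0.npz')['W']
vv,uu=np.mgrid[:480,:640]
C=np.array([.535,-.165])
def loc(P,a):
    a=np.radians(a);R=np.array([[np.cos(a),-np.sin(a)],[np.sin(a),np.cos(a)]]);return (P[:,:2]-C)@R
D=np.hypot(W[...,0]-C[0],W[...,1]-C[1])
P=W[(D<.16)&(W[...,2]>.040)&(W[...,2]<.049)]
best=None
for a in np.arange(-43,-35,.2):
    L=loc(P,a);L=L[abs(L[:,1])<.06];  # long walls
    l=L[(L[:,0]<-.03)&(L[:,0]>-.08)];r=L[(L[:,0]>.03)&(L[:,0]<.08)]
    w=np.percentile(r[:,0],98)-np.percentile(l[:,0],2)
    if best is None or w<best[0]: best=(w,a,np.percentile(r[:,0],98),np.percentile(l[:,0],2))
print(best);a=best[1]
L=loc(P,a);L2=L[abs(L[:,0])<.03]
h,e=np.histogram(L2[:,1],bins=np.arange(-.15,.15,.004));print([(round(x,3),n) for x,n in zip(e,h) if n])
L2=L[abs(L[:,1])<.05]
h,e=np.histogram(L2[:,0],bins=np.arange(-.08,.08,.002));print([(round(x,3),n) for x,n in zip(e,h) if n])
P=W[(D<.18)&(W[...,2]>.006)&(W[...,2]<.0105)];L=loc(P,a)
h,e=np.histogram(L[:,1],bins=np.arange(-.17,.17,.005));print('plate y',[(round(x,3),n) for x,n in zip(e,h) if n])
h,e=np.histogram(L[:,0],bins=np.arange(-.17,.17,.005));print('plate x',[(round(x,3),n) for x,n in zip(e,h) if n])
print('knob',loc(np.array([[.5187,-.0371]]),a))
for x in np.arange(.6,.9,.03):
    print(round(x,2),[round(float(np.nanmax(W[...,2][(abs(W[...,0]-x)<.015)&(abs(W[...,1]-y)<.02)],initial=-1)),2) for y in np.arange(-.45,.05,.04)])
```

```text
(np.float64(0.1140368235144517), np.float64(-38.79999999999994), np.float64(0.05706401987183164), np.float64(-0.05697280364262006))
[(np.float64(-0.146), np.int64(7)), (np.float64(-0.142), np.int64(5)), (np.float64(-0.138), np.int64(8)), (np.float64(-0.134), np.int64(3)), (np.float64(-0.118), np.int64(18)), (np.float64(-0.114), np.int64(42)), (np.float64(-0.11), np.int64(35)), (np.float64(-0.098), np.int64(61)), (np.float64(-0.094), np.int64(72)), (np.float64(0.054), np.int64(106)), (np.float64(0.058), np.int64(37)), (np.float64(0.062), np.int64(21)), (np.float64(0.066), np.int64(27)), (np.float64(0.07), np.int64(17)), (np.float64(0.074), np.int64(10)), (np.float64(0.078), np.int64(11)), (np.float64(0.082), np.int64(12)), (np.float64(0.086), np.int64(13)), (np.float64(0.09), np.int64(17)), (np.float64(0.094), np.int64(17)), (np.float64(0.098), np.int64(8))]
[(np.float64(-0.058), np.int64(10)), (np.float64(-0.056), np.int64(16)), (np.float64(-0.054), np.int64(16)), (np.float64(-0.052), np.int64(73)), (np.float64(-0.05), np.int64(75)), (np.float64(-0.048), np.int64(50)), (np.float64(-0
[... 3864 characters left out ...]
0.02, 0.02, 0.02, 0.02, 0.01, 0.01, 0.0, 0.0, 0.0]
0.69 [-1.0, 0.02, 0.34, 0.32, 0.02, 0.02, 0.02, 0.0, 0.0, 0.01, 0.0, 0.0, 0.0]
0.72 [-1.0, -1.0, 0.02, 0.29, 0.28, 0.02, 0.02, 0.0, 0.0, 0.0, 0.0, 0.0, 0.01]
0.75 [-1.0, -1.0, -1.0, 0.01, 0.24, 0.24, 0.2, 0.01, 0.0, 0.07, 0.08, 0.0, 0.02]
0.78 [-1.0, -1.0, -1.0, -1.0, -1.0, 0.02, 0.19, 0.16, 0.08, 0.1, 0.1, 0.07, 0.03]
0.81 [-1.0, -1.0, -1.0, -1.0, -1.0, -1.0, 0.0, 0.14, 0.12, 0.1, 0.1, 0.07, 0.03]
0.84 [-1.0, -1.0, -1.0, -1.0, -1.0, -1.0, -1.0, 0.0, 0.09, 0.09, 0.09, 0.03, 0.05]
0.87 [-1.0, -1.0, -1.0, -1.0, -1.0, -1.0, -1.0, -1.0, 0.0, 0.0, -1.0, 0.03, 0.04]
0.9 [-1.0, -1.0, -1.0, -1.0, -1.0, -1.0, -1.0, -1.0, -1.0, -1.0, -1.0, -1.0, -1.0]
```

```bash
cat >> h.py <<'E'
from scipy.spatial.transform import Rotation as Ro
def rot(rpy): return Ro.from_euler('xyz',rpy,degrees=True).as_matrix()
def wsnap(fn=None):
    s=ctrl.sense(); f=ctrl.grab_frame('wrist')
    if fn: cv2.imwrite('pics/'+fn,cv2.cvtColor(f['image'],cv2.COLOR_RGB2BGR))
    H=f['hand_eye'];Rt=rot(s['eef_rot']);Rw=Rt@H[:3,:3];tw=Rt@H[:3,3]+s['eef_pos']
    f['R']=Rw.T;f['t']=-Rw.T@tw
    return f,world(f)
def viewpose(target,dist,yaw,H):
    Rt=rot([180,0,yaw]);return np.array(target)-Rt@(H[:3,3]+H[:3,2]*dist)
A0=-38.8;C0=np.array([.535,-.165])
_a=np.radians(A0);R2=np.array([[np.cos(_a),-np.sin(_a)],[np.sin(_a),np.cos(_a)]])
def loc(P): return (np.asarray(P)[...,:2]-C0)@R2
def glob(p): return C0+R2@np.asarray(p)
E
python3 - <<'E'
from h import *
np.set_printoptions(precision=3,suppress=True)
H=ctrl.grab_frame('wrist')['hand_eye'];np.save('H.npy',H);print(H)
for yaw in(-38.8,51.2,141.2,-128.8,0,20):
    p=viewpose([*glob([0,-.02]),.03],.36,yaw,H);print(yaw,p,ctrl.inverse_kinematics(p,[180,0,yaw]))
E
```

```text
[[ 0.    -0.951 -0.309  0.08 ]
 [ 1.     0.    -0.001  0.001]
 [ 0.001 -0.309  0.951 -0.142]
 [ 0.     0.     0.     1.   ]]
-38.8 [ 0.548 -0.2    0.23 ] [-28.555  12.835  87.241  -0.     79.924 100.245]
51.2 [ 0.542 -0.155  0.23 ] [-24.81   10.507  90.019  -0.     79.473  13.99 ]
141.2 [ 0.497 -0.161  0.23 ] [-27.46    5.534  95.66    0.     78.806 -78.66 ]
-128.8 [ 0.503 -0.206  0.23 ] None
0 [ 0.554 -0.18   0.23 ] [-26.493  12.794  87.29   -0.     79.916  63.507]
20 [ 0.552 -0.169  0.23 ] [-25.62   12.157  88.059  -0.     79.784  44.38 ]
```

Run:
```python
from h import *
H=np.load('H.npy')
p=viewpose([*glob([0,-.05]),.03],.33,A0,H)
ctrl.move_pose(p,[180,0,A0]);ctrl.pause(.2)
f,W=wsnap('w0.png');np.savez('pics/w0.npz',W=W)
print(f['intrinsics'][0],ctrl.sense()['eef_pos'],ctrl.sense()['t'])
L=loc(W);Z=W[...,2]
for n,m in(('z38-50',(Z>.036)&(Z<.05)),('z25-36',(Z>.022)&(Z<.036))):
    q=m&(abs(L[...,0])<.02);h,e=np.histogram(L[...,1][q],np.arange(-.16,.12,.001));print(n,[(round(x*1000),int(c)) for x,c in zip(e,h) if c>10])
q=(Z>.042)&(Z<.05)&(L[...,1]>-.08)&(L[...,1]<.03);h,e=np.histogram(L[...,0][q],np.arange(-.06,.06,.001));print('x',[(round(x*1000),int(c)) for x,c in zip(e,h) if c>10])
q=(Z>.085)&(Z<.1);print('knob',loc(W[q]).mean(0),loc(W[q]).min(0),loc(W[q]).max(0),np.median(Z[q]))
q=(Z>.046)&(Z<.07)&(L[...,1]>.05);print(rect(np.c_[L[q],Z[q]]))
```

```text
[412.46256076   0.         313.42118466] [ 0.52137018 -0.21805524  0.20180978] 3.025
z38-50 [(-145, 50), (-144, 59), (-143, 59), (-142, 61), (-141, 58), (-140, 59), (-139, 59), (-138, 59), (-137, 59), (-136, 69), (-135, 52), (-134, 69), (-133, 55), (-132, 23), (-116, 20), (-115, 50), (-114, 68), (-113, 61), (-112, 60), (-111, 59), (-110, 63), (-109, 66), (-108, 61), (-107, 72), (-106, 50), (-95, 59), (-94, 64), (-93, 66), (-92, 65), (-91, 130), (55, 159), (56, 122), (57, 72), (58, 66), (59, 61), (60, 19), (63, 21), (64, 25), (65, 33), (66, 76), (67, 54), (68, 34), (69, 30), (70, 27), (71, 28), (72, 28), (73, 25), (74, 18), (75, 17), (76, 13), (77, 14), (78, 14), (79, 16), (80, 12), (81, 13), (82, 15), (84, 14), (85, 15), (86, 12), (87, 17), (88, 20), (89, 16), (90, 18), (91, 18), (92, 25), (93, 25), (94, 18), (95, 29), (96, 23), (97, 25), (98, 31), (99, 21), (100, 19), (101, 22), (102, 12)]
z25-36 [(-133, 20), (-132, 207), (-106, 147), (-91, 98), (55, 226), (56, 50), (66, 14)]
x [(-56, 25), (-55, 42), (-54, 42), (-53, 45), (-52, 51), (-51, 28), (-50, 96), (-49, 146), (-48, 163), (-47, 178), (-46, 279), (-45, 80), (-44, 21), (-43, 21), (-42, 17), (45, 15), (46, 27), (47, 20), (48, 21), (49, 172), (50, 264), (51, 167), (52, 227), (53, 225), (54, 62), (55, 61), (56, 47), (57, 78), (58, 55)]
knob [ 0.14824415 -0.18066403] [-0.08704527 -0.21218756] [0.15809592 0.09800414] 0.08973407578945658
(array([-0.0173,  0.0691]), array([143.2,  43.3]), -5.8)
```

View pics/w0.png

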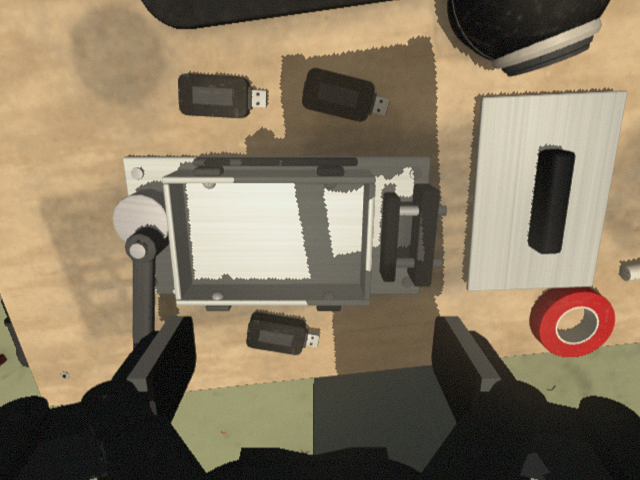

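Wrist view: the tin is at (270,240), with the buffer face at (383,240) about 10 mm clear of it. The disc at (140,217) is about 2.5 mm from the tin and the pivot is at (140,247). The knob is hidden behind a finger, so I'll look at the lever from nearer.

Run:
```python
from h import *
H=np.load('H.npy')
p=viewpose([*glob([-.065,.085]),.08],.26,A0,H)
ctrl.move_pose(p,[180,0,A0]);ctrl.pause(.2)
f,W=wsnap('w1.png');L=loc(W);Z=W[...,2]
box=(L[...,0]>-.13)&(L[...,0]<.03)&(L[...,1]>.02)&(L[...,1]<.14)
q=box&(Z>.083)&(Z<.1);print('knob',np.median(Z[q]),q.sum(),cv2.minEnclosingCircle((L[q]*1000).astype(np.float32)))
q=box&(Z>.048)&(Z<.07)&(L[...,0]<.02);h,e=np.histogram(Z[q],np.arange(.044,.072,.002));print(h)
q=box&(Z>.051)&(Z<.059);print('arm',rect(np.c_[L[q],Z[q]]))
for x in(-.07,-.05,-.03,-.015):
    r=q&(abs(L[...,0]-x)<.003);print(x,L[...,1][r].min(),L[...,1][r].max())
q=box&(Z>.059)&(Z<.075)&(abs(L[...,0])<.02);print('cap',q.sum(),q.any() and cv2.minEnclosingCircle((L[q]*1000).astype(np.float32)))
q=box&(Z>.034)&(Z<.042)&(L[...,1]>.061)&(abs(L[...,0])<.05);print('disc',q.sum(),cv2.minEnclosingCircle((L[q]*1000).astype(np.float32)))
print(ctrl.look_for('lever_knob','wrist'))
```

```text
knob 0.08999756650761101 630 ((-91.16736602783203, 90.50059509277344), 8.932173728942871)
[   0    0    2  102  971 1576  643  155  124  212   27   25   23]
arm (array([-0.0381,  0.0819]), array([105.4,  23.4]), -5.9)
-0.07 0.07998844161117405 0.09544883002539577
-0.05 0.07661883301642756 0.09313748925793598
-0.03 0.07408602567376459 0.09019853562272617
-0.015 0.07220036031548248 0.08807261299641625
cap 295 ((4.263617992401123, 77.608154296875), 9.002222061157227)
disc 2142 ((17.859975814819336, 82.65319061279297), 21.756521224975586)
[{'centre': [0.5796, -0.098, 0.0522], 'conf': 0.67}]
```

View pics/w1.png

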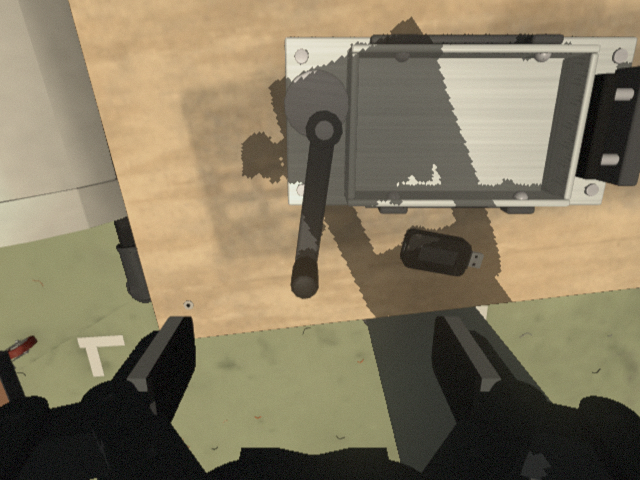

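Wrist view: the knob is at (305,280), the pivot at (322,130) and the disc at (318,105). The lever starts near 0.13 rad. I compute about 1.0 rad for a snug hold, so I'll swing to 0.95 and look again.

```bash
cat >> h.py <<'E'
PIV=np.array([.0037,.0776])
def knob(a): return glob(PIV+.0953*np.array([-np.cos(a),np.sin(a)]))
def lpose(a,z,off=180): return [*knob(a),z],[180,0,A0+off-np.degrees(a)]
def swing(a0,a1,off=180,n=None):
    n=n or max(1,int(np.ceil(abs(a1-a0)/.08)))
    for a in np.linspace(a0,a1,n+1)[1:]:
        ctrl.move_l(*lpose(a,.062,off),velocity=.05)
    s=ctrl.sense();print('swing',round(a1,3),s['force'].round(1),round(s['grip_width'],4),round(s['t'],1))
def fixview(fn):
    p=viewpose([*glob([0,-.05]),.03],.33,A0,np.load('H.npy'));ctrl.move_pose(p,[180,0,A0]);ctrl.pause(.2)
    f,W=wsnap(fn);L=loc(W);Z=W[...,2];m=abs(L[...,0])<.02
    r={}
    for n,lo,hi in(('bufback',-.133-.02,-.125),('buf',-.122,-.100)):
        y=L[...,1][m&(Z>.030)&(Z<.05)&(L[...,1]>lo)&(L[...,1]<hi)];r[n]=np.percentile(y,[1,99]).round(4)
    # edges of tin rim at z>.043
    y=L[...,1][m&(Z>.043)&(Z<.05)&(L[...,1]<-.03)&(L[...,1]>-.12)];r['tin-y']=np.percentile(y,[1,50,99]).round(4)
    y=L[...,1][m&(Z>.043)&(Z<.05)&(L[...,1]>.03)&(L[...,1]<.058)];r['tin+y']=np.percentile(y,[1,50,99]).round(4)
    print(r);return f,W
E
python3 - <<'E'
from h import *
a=.135
ctrl.command_gripper(.045,60)
ctrl.move_pose(*lpose(a,.14));ctrl.move_l(*lpose(a,.062),velocity=.1)
ctrl.command_gripper(.012)
print(ctrl.sense()['grip_width'],ctrl.sense()['gripper_force'])
swing(a,.5);swing(.5,.8);swing(.8,.95)
ctrl.command_gripper(.045);p,o=lpose(.95,.16);ctrl.move_l(p,velocity=.15)
f,W=fixview('w2.png')
L=loc(W);q=(W[...,2]>.083)&(W[...,2]<.1)&(L[...,1]>.05)&(L[...,0]>-.11)&(L[...,0]<.03)
print('knob',cv2.minEnclosingCircle((L[q]*1000).astype(np.float32)) if q.any() else None)
E
```

```text
0.01606326635691845 58.43855381011963
swing 0.5 [-1.7 -1.4  5.9] 0.0163 9.8
swing 0.8 [-3.9 -2.2  6.4] 0.0164 10.9
swing 0.95 [-4.1 -3.1  6.7] 0.0159 11.5
{'bufback': array([-0.1514, -0.1269]), 'buf': array([-0.1197, -0.1028]), 'tin-y': array([-0.1079, -0.1051, -0.1028]), 'tin+y': array([0.0427, 0.0449, 0.0477])}
knob ((-50.970863342285156, 155.10157775878906), 9.517157554626465)
```

View pics/w2.png

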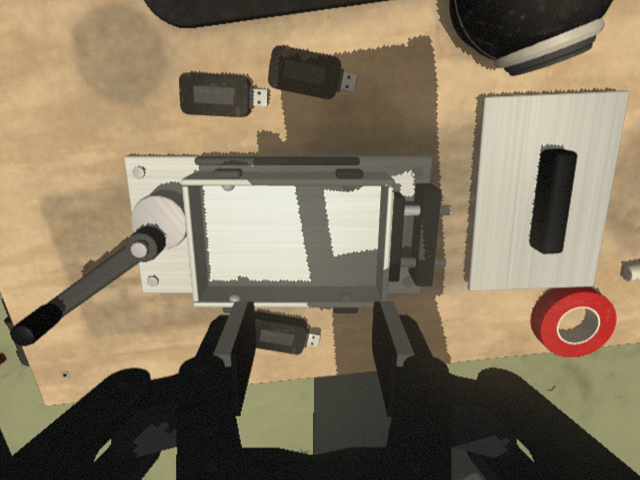

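Run:
```python
from h import *
for n in('w0','w2'):
    g=cv2.cvtColor(cv2.imread(f'pics/{n}.png'),cv2.COLOR_BGR2GRAY)
    for r in((197,203),(222,230),(235,245),(265,275)): print(n,r,g[r[0]:r[1],366:444].mean(0).astype(int).tolist())
s=ctrl.sense();print(s['eef_pos'],s['t'])
```

```text
w0 (197, 203) [86, 85, 102, 148, 187, 182, 182, 172, 170, 210, 214, 213, 213, 213, 206, 177, 127, 63, 48, 47, 47, 47, 51, 52, 53, 54, 54, 51, 52, 52, 53, 50, 54, 57, 78, 94, 93, 93, 96, 102, 92, 94, 102, 93, 92, 92, 75, 50, 48, 47, 51, 49, 49, 49, 48, 50, 54, 55, 56, 55, 55, 56, 55, 55, 54, 56, 56, 56, 58, 56, 55, 55, 56, 73, 98, 120, 139, 139]
w0 (222, 230) [90, 131, 203, 230, 223, 199, 171, 166, 210, 212, 211, 211, 209, 188, 132, 94, 52, 49, 50, 49, 52, 53, 56, 57, 55, 55, 54, 55, 55, 53, 55, 54, 63, 94, 94, 93, 93, 92, 91, 89, 88, 88, 89, 88, 88, 77, 52, 49, 51, 50, 51, 49, 51, 64, 74, 76, 65, 54, 54, 55, 55, 55, 56, 55, 54, 54, 54, 56, 55, 55, 62, 79, 82, 83, 83, 85, 105, 147]
w0 (235, 245) [106, 183, 224, 222, 208, 183, 170, 198, 212, 212, 212, 212, 201, 168, 108, 56, 47, 49, 48, 51, 52, 55, 55, 54, 56, 54, 55, 55, 52, 51, 52, 62, 90, 93, 91, 92, 90, 90, 89, 88, 86, 87, 89, 84, 75, 51, 49, 48, 51, 49, 48, 52, 66, 78, 85, 83, 74, 58, 53, 54, 54, 54, 53, 54, 54, 55, 55, 55, 55, 72, 86, 88, 87, 87, 85, 85, 95, 127]
w0 (265, 275) [152, 169, 166, 166, 140, 112, 105, 105, 106, 106, 10
[... 1022 characters left out ...]
9, 219, 219, 218, 219, 219, 220, 213, 125, 83, 84, 85, 85, 83, 96, 161, 215, 223, 212, 189, 160, 75, 52, 54, 54, 54, 53, 54, 53, 53, 53, 53, 72, 90, 91, 88, 88, 86, 87, 88, 87, 83, 55, 50, 50, 49, 50, 50, 48, 57, 73, 79, 77, 65, 53, 54, 54, 56, 54, 53, 53, 54, 54, 55, 54, 55, 61, 83, 87, 87, 86, 86, 88, 108]
w2 (265, 275) [102, 102, 102, 101, 101, 102, 100, 102, 102, 101, 90, 77, 77, 76, 76, 75, 79, 111, 144, 154, 140, 126, 117, 65, 42, 41, 43, 42, 43, 42, 41, 43, 42, 50, 87, 100, 101, 99, 100, 99, 100, 99, 85, 63, 56, 56, 54, 55, 56, 52, 46, 49, 52, 52, 52, 52, 52, 52, 52, 53, 51, 52, 53, 53, 55, 52, 54, 59, 81, 84, 84, 84, 86, 84, 85, 84, 82, 85]
[ 0.52167465 -0.21701255  0.20162808] 14.55
```

Wrist view: the tin is now against the buffer, whose pad back edge moved about 3.5 px relative to the stop, or 2.7 mm pressed in. The lever reach gives 2.9 mm, so it's snug. Adapter B has been knocked to (305,72); A is at (217,94) and C at (283,333). Now I'll pick A.

```bash
cat >> h.py <<'E'
TIN=np.array([.002,-.0302])  # loc frame
def adapters(W,zlo=.009,zhi=.024):
    """dark-height blobs of adapter size off the fixture: (xy, dims, long-axis angle)"""
    L=loc(W);Z=W[...,2]
    m=((Z>zlo)&(Z<zhi)&((abs(L[...,0])>.066)|(L[...,1]>.13))).astype(np.uint8)
    n,l,st,_=cv2.connectedComponentsWithStats(m);out=[]
    for i in range(1,n):
        if st[i,4]<300: continue
        r=rect(W[l==i])
        if 48<r[1][0]<78 and 22<r[1][1]<40: out.append(r)
    return out
def near_yaw(yaw,ref):
    return min((yaw+180*k for k in range(-3,4)),key=lambda y:abs(y-ref))
def pick(xy,ang,z=.003,op=.042,ref=51):
    yaw=near_yaw(ang,ref)   # tool x along the long axis, closing across it
    ctrl.command_gripper(op,60)
    ctrl.move_pose([*xy,.12],[180,0,yaw]);ctrl.move_l([*xy,z],velocity=.12)
    ctrl.command_gripper(.02);s=ctrl.sense();print('grip',s['grip_width'],s['gripper_force'],s['force'].round(1))
    ctrl.move_l([*xy,.13],velocity=.2);s=ctrl.sense();print('up',round(s['grip_width'],4),round(s['t'],1))
    return s['grip_width']>.02
def place(dx,dy,z,yaw=A0,op=.036):
    xy=glob(TIN+[dx,dy])
    ctrl.move_pose([*xy,.13],[180,0,yaw]);print('w',round(ctrl.sense()['grip_width'],4))
    ctrl.move_l([*xy,z],velocity=.1);s=ctrl.sense();print('at',s['eef_pos'].round(4),s['force'].round(1))
    ctrl.command_gripper(op);ctrl.move_l([*xy,.14],velocity=.12);print('t',round(ctrl.sense()['t'],1))
E
python3 - <<'E'
from h import *
f,W=wsnap();ad=adapters(W)
for r in ad: print(r,loc(r[0]).round(4))
r=[r for r in ad if loc(r[0])[0]>.06]
r=max(r,key=lambda r:loc(r[0])[1])
for yaw in(A0,A0+180): print(ctrl.inverse_kinematics([*glob(TIN),.05],[180,0,yaw]))
if pick(r[0],r[2]): place(0,.041,.0175)
E
```

```text
(array([ 0.6017, -0.2803]), array([66.4, 30. ]), 40.4) [ 0.1242 -0.0481]
(array([ 0.6325, -0.218 ]), array([66.1, 30. ]), 48.3) [0.1092 0.0198]
(array([ 0.4428, -0.1213]), array([61.8, 31.2]), 40.4) [-0.0992 -0.0237]
[-2.91303234e+01  2.14867380e+01  9.98317959e+01 -2.54444375e-14
  5.86814662e+01  9.96696766e+01]
[-29.13032339  21.48673798  99.83179587   0.          58.68146615
 -80.33032339]
grip 0.028094855253326955 60.26467323303223 [0.6 0.5 3.9]
up 0.0285 18.3
w 0.0284
at [ 0.5439 -0.1581  0.0178] [ 0.1  0.3 -0.7]
t 22.4
```

Run:
```python
from h import *
if pick(np.array([.6017,-.2803]),40.4): place(0,-.041,.0175)
f,W=fixview('w3.png')
for r in adapters(W): print(r,loc(r[0]).round(4))
```

```text
grip 0.028171783177192225 61.76929593086243 [ 0.  -0.7  4.3]
up 0.0279 26.1
w 0.0282
at [ 0.4924 -0.222   0.0178] [ 0.4 -0.8 -0.6]
t 30.0
{'bufback': array([-0.1515, -0.1264]), 'buf': array([-0.1208, -0.1028]), 'tin-y': array([-0.1078, -0.1052, -0.1028]), 'tin+y': array([0.0428, 0.0449, 0.0477])}
(array([ 0.4384, -0.1255]), array([49.5, 30.9]), 41.8) [-0.1    -0.0297]
```

View pics/w3.png

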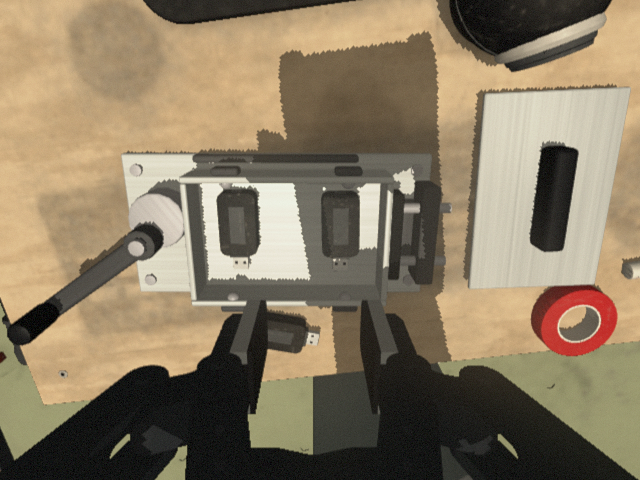

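The picture shows A at (238,222) and B at (340,222) lying flat in the tin. C is still at (285,332). Next I'll pick C and release it between them with the tips above the neighbours.

Run:
```python
from h import *
if pick(np.array([.4428,-.1205]),40.4,z=.006,op=.038): place(0,-.001,.026,op=.034)
f,W=fixview('w4.png')
for r in adapters(W): print(r,loc(r[0]).round(4))
L=loc(W);Z=W[...,2];d=L-TIN
m=((Z>.02)&(Z<.04)&(abs(d[...,0])<.043)&(abs(d[...,1])<.069)).astype(np.uint8)
n,l,st,_=cv2.connectedComponentsWithStats(m)
for i in range(1,n):
    if st[i,4]>200:
        P=W[l==i];print(rect(np.c_[d[l==i],Z[l==i]]),np.percentile(P[:,2],[5,50,95]).round(4))
q=(Z>.012)&(Z<.025)&(loc(W)[...,1]<-.16);
n,l,st,_=cv2.connectedComponentsWithStats(q.astype(np.uint8));i=1+np.argmax(st[1:,4]);print('lid',rect(W[l==i]))
b=(Z>.034)&(Z<.05)&(loc(W)[...,1]<-.16)&(loc(W)[...,1]>-.3)
n,l,st,_=cv2.connectedComponentsWithStats(b.astype(np.uint8));i=1+np.argmax(st[1:,4]);print('bar',rect(W[l==i]),np.median(Z[l==i]))
```

```text
grip 0.02798723684514943 59.65884625911713 [-0.2 -0.4  4. ]
up 0.0283 34.2
w 0.0281
at [ 0.5178 -0.191   0.0268] [ 0.4 -0.5  0.5]
t 37.9
{'bufback': array([-0.151 , -0.1269]), 'buf': array([-0.1198, -0.1028]), 'tin-y': array([-0.1079, -0.1051, -0.1028]), 'tin+y': array([0.0428, 0.045 , 0.0479])}
(array([ 0.0034, -0.0006]), array([66.4, 29.9]), -0.2) [0.0232 0.0282 0.0295]
(array([0.0017, 0.041 ]), array([66.9, 30.3]), -0.1) [0.0231 0.0282 0.0295]
(array([ 0.0006, -0.0409]), array([66.6, 30. ]), 0.6) [0.0231 0.0282 0.0295]
lid (array([ 0.4126, -0.3668]), array([160.1, 109.2]), -36.3)
bar (array([ 0.4132, -0.3662]), array([80. , 18.3]), -36.5) 0.04069039891256099
```

View pics/w4.png

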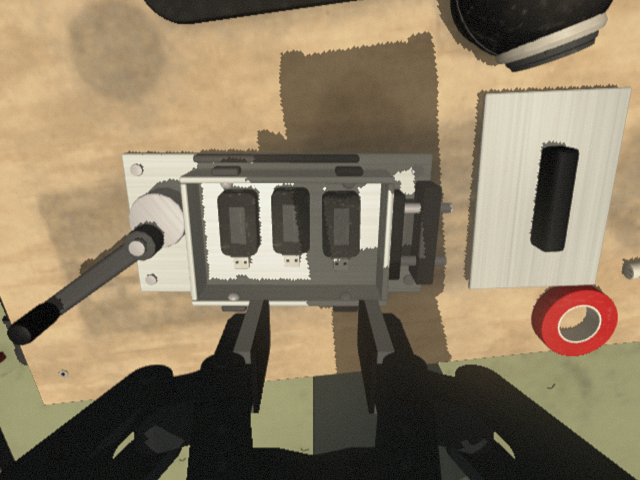

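All three adapters lie flat on the tin floor at (238,222), (290,222) and (340,222), with tops at 28 mm as expected. I'll look closely at the lid before grasping it.

```bash
cat >> h.py <<'E'
def lidmeas(W):
    Z=W[...,2];o=[]
    for lo,hi in((.013,.024),(.034,.05)):
        q=(Z>lo)&(Z<hi)&(np.hypot(W[...,0]-.413,W[...,1]+.366)<.14)
        n,l,st,_=cv2.connectedComponentsWithStats(q.astype(np.uint8));i=1+np.argmax(st[1:,4]);o.append(rect(W[l==i]))
    return o
E
python3 - <<'E'
from h import *
f,W=wsnap();L=loc(W);Z=W[...,2];d=L-TIN
q=(Z>.044)&(Z<.05)&(abs(d[...,1])<.03)
for s in(1,-1):
    r=q&(s*d[...,0]>.04)&(s*d[...,0]<.056);print('x wall',np.percentile(d[...,0][r],[1,50,99]).round(4))
ctrl.command_gripper(.045,100)
yaw=-36.4
p=viewpose([.413,-.3665,.03],.28,yaw,np.load('H.npy'))
ctrl.move_pose(p,[180,0,yaw]);ctrl.pause(.2)
f,W=wsnap('w5.png');print(lidmeas(W),ctrl.sense()['t'])
for y in(51.2,-36.4,143.6): print(ctrl.inverse_kinematics([.413,-.366,.02],[180,0,y]))
E
```

```text
x wall [0.045  0.0473 0.0495]
x wall [-0.0542 -0.0515 -0.0491]
[(array([ 0.4123, -0.3665]), array([160.4, 108.4]), -36.3), (array([ 0.474 , -0.2576]), array([85.4, 22.6]), -31.0)] 39.8667
[-5.05340224e+01  2.43245659e+01  1.00300469e+02 -2.54444375e-14
  5.53749651e+01 -1.17340224e+01]
[-5.05340224e+01  2.43245659e+01  1.00300469e+02 -2.54444375e-14
  5.53749651e+01  7.58659776e+01]
[ -50.5340224    24.32456591  100.30046904    0.           55.37496505
 -104.1340224 ]
```

Run:
```python
from h import *
p=viewpose([*glob([0,-.03]),.046],.30,A0,np.load('H.npy'))
ctrl.move_pose(p,[180,0,A0]);ctrl.pause(.2)
f,W=wsnap();L=loc(W);Z=W[...,2];d=L-[0,-.03]
for y in(-.06,-.03,0,.03,.06):
    o=[]
    for s in(1,-1):
        r=(Z>.0435)&(Z<.05)&(abs(d[...,1]-y)<.008)&(s*d[...,0]>.04)&(s*d[...,0]<.055);o.append(np.percentile(d[...,0][r],[2,50,98]).round(4) if r.any() else None)
    print(y,o)
for x in(-.03,0,.03):
    o=[]
    for s in(1,-1):
        r=(Z>.0435)&(Z<.05)&(abs(d[...,0]-x)<.008)&(s*d[...,1]>.068)&(s*d[...,1]<.0785);o.append(np.percentile(d[...,1][r],[2,50,98]).round(4) if r.any() else None)
    print('x',x,o)
print(ctrl.look_for('tin_mouth','wrist')[:1], [*glob([0,-.03])])
```

```text
-0.06 [array([0.0468, 0.0491, 0.0539]), array([-0.0514, -0.0487, -0.0472])]
-0.03 [array([0.0468, 0.0492, 0.0537]), array([-0.0541, -0.0493, -0.0475])]
0 [array([0.0469, 0.0492, 0.0512]), array([-0.0515, -0.0492, -0.0472])]
0.03 [array([0.047 , 0.0494, 0.0545]), array([-0.0543, -0.0496, -0.0472])]
0.06 [array([0.0471, 0.0494, 0.0544]), array([-0.052 , -0.0485, -0.0469])]
x -0.03 [array([0.0729, 0.0751, 0.0775]), array([-0.0776, -0.0749, -0.073 ])]
x 0 [array([0.0728, 0.075 , 0.0776]), array([-0.0776, -0.0751, -0.073 ])]
x 0.03 [array([0.0728, 0.0749, 0.0776]), array([-0.0777, -0.0752, -0.073 ])]
[{'centre': [0.5122, -0.1874, 0.018], 'conf': 0.7}] [np.float64(0.5162018856590662), np.float64(-0.18838013894794423)]
```

Run:
```python
from h import *
xy=np.array([.4123,-.3665]);yaw=-36.35
ctrl.command_gripper(.045,100)
ctrl.move_pose([*xy,.12],[180,0,yaw]);ctrl.move_l([*xy,.021],velocity=.1)
ctrl.command_gripper(.008);s=ctrl.sense();print(s['grip_width'],s['gripper_force'],s['force'].round(1))
ctrl.move_l([*xy,.15],velocity=.12);s=ctrl.sense();print('up',s['grip_width'],s['force'].round(1))
t=glob([0,-.0301]);ctrl.move_pose([*t,.13],[180,0,A0+90]);ctrl.pause(.2)
s=ctrl.sense();print(s['grip_width'],s['force'].round(1),s['wrist_torque'].round(2),s['eef_pos'].round(4),s['t'])
snap('side','s1.png');f,W=wsnap('w6.png')
```

```text
0.01597328213180406 98.70719075202942 [-0.5  0.5  5.2]
up 0.01595406552708905 [ 0.8 -0.2 -1.2]
0.01592898497019982 [ 0.3 -0.1 -1.1] [-0.01 -0.01  0.01] [ 0.5159 -0.1894  0.1301] 46.1
```

View pics/s1.png

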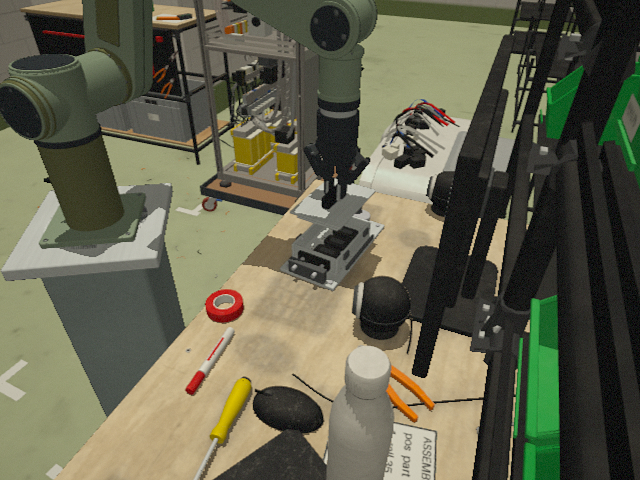

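View pics/w6.png

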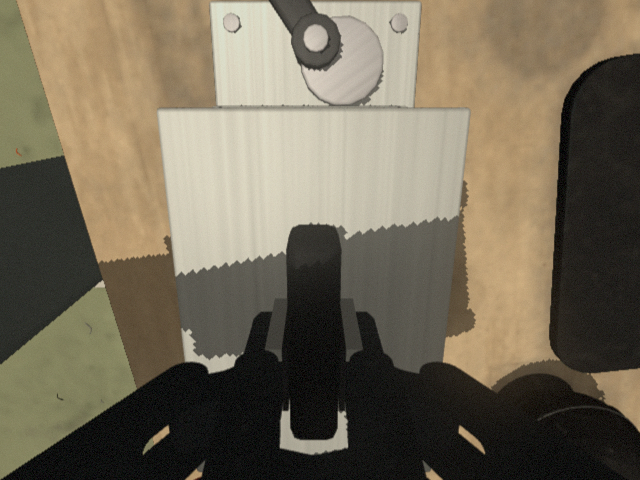

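The lid hangs level in the grip: plate at (315,240) in the wrist view, and over the tin in the side view. I'll measure it in the hand and then lower it.

Run:
```python
from h import *
f,W=wsnap();L=loc(W);Z=W[...,2]
m=(Z>.115)&(Z<.135)
for x in(-.04,-.02,.02,.04):
    r=m&(abs(L[...,0]-x)<.005)&(L[...,1]>0)&(L[...,1]<.09);print(x,np.percentile(L[...,1][r],99.5).round(4),np.median(Z[r]).round(4))
for y in(.0,.02,.04):
    r=m&(abs(L[...,1]-y)<.005)&(abs(L[...,0])<.07);print(y,np.percentile(L[...,0][r],[.5,99.5]).round(4))
s=ctrl.sense();e=loc(s['eef_pos']);print('eef loc',e)
```

```text
-0.04 0.0478 0.1253
-0.02 0.0478 0.1253
0.02 0.0477 0.1252
0.04 0.0477 0.1252
0.0 [-0.0517  0.0545]
0.02 [-0.0516  0.0543]
0.04 [-0.0517  0.0543]
eef loc [ 0.00025498 -0.03068084]
```

Run:
```python
from h import *
t=glob([-.0009,-.0283]);rp=[180,0,A0+90]
ctrl.move_l([*t,.075],rp,velocity=.08)
s=ctrl.sense();print(loc(s['eef_pos']).round(4),s['force'].round(1))
for z in np.arange(.072,.0505,-.0015):
    ctrl.move_l([*t,z],velocity=.03);ctrl.pause(.1);s=ctrl.sense()
    print(round(z,4),s['eef_pos'][2].round(4),loc(s['eef_pos']).round(4),s['force'].round(1),s['wrist_torque'].round(2),round(s['grip_width'],4))
    if s['force'][2]>28 or np.hypot(*s['force'][:2])>10: break
```

```text
[-0.0005 -0.0282] [-0.7  0.2 -2.3]
0.072 0.0723 [-0.0007 -0.0283] [-1.  -0.1 -2. ] [-0.03  0.03 -0.01] 0.0157
0.0705 0.0705 [-0.0009 -0.0283] [ 0.3 -0.3 -1. ] [ 0.04 -0.01 -0.01] 0.0162
0.069 0.069 [-0.0009 -0.0283] [-1.1 -0.6 -1. ] [-0.02  0.    0.01] 0.0159
0.0675 0.0675 [-0.0009 -0.0283] [ 0.  -0.4 -1.5] [-0.01  0.05  0.02] 0.0156
0.066 0.066 [-0.0009 -0.0283] [-1.3 -0.  -0.9] [0.02 0.01 0.06] 0.0158
0.0645 0.0645 [-0.0015 -0.0282] [-1.6  2.5  3. ] [ 0.37  0.38 -0.01] 0.0156
0.063 0.0632 [-0.001  -0.0282] [-3.6  2.3  4.8] [ 0.49  0.52 -0.02] 0.0159
0.0615 0.0615 [-0.001  -0.0282] [-2.5  2.6  3.5] [ 0.65  0.46 -0.01] 0.0158
0.06 0.0591 [-0.0013 -0.0284] [-0.1  3.8 -1.8] [0.37 0.16 0.07] 0.0159
0.0585 0.0573 [-0.0016 -0.0285] [ 0.1  0.8 -7.9] [0.25 0.07 0.01] 0.0157
0.057 0.0561 [-0.0015 -0.0285] [  0.7  -0.6 -12.1] [0.09 0.04 0.01] 0.016
0.0555 0.0552 [-0.0013 -0.0285] [-1.4  0.3 -8.7] [ 0.18  0.28 -0.08] 0.0157
0.054 0.0552 [-0.0012 -0.0285] [-6.   2.3 -0.4] [ 0.4   0.84 -0.08] 0.0158
0.0525 0.0551 [-0.0012 -0.0285] [-8.9  4.4  8.3] [ 0.72  1.4  -0.1 ] 0.016
0.051 0.0551 [-0.0012 -0.0284] [-14.2   5.3  17.3] [ 0.95  2.01 -0.08] 0.0158
```

It snapped in and stopped hard at 0.055. Releasing and checking.

Run:
```python
from h import *
t=glob([-.0012,-.0284])
ctrl.move_l([*t,.0545],velocity=.03);ctrl.command_gripper(.045);ctrl.move_l([*t,.15],velocity=.15)
f,W=fixview('w7.png');L=loc(W);Z=W[...,2];d=L-[0,-.0301]
m=(Z>.042)&(Z<.070)&(abs(d[...,0])<.07)&(abs(d[...,1])<.1)
for x,y in((-.04,-.065),(-.04,.065),(.04,-.065),(.04,.065),(.04,0)):
    r=m&(abs(d[...,0]-x)<.008)&(abs(d[...,1]-y)<.008);print((x,y),np.median(Z[r]).round(4),r.sum())
P=m&(abs(d[...,0])>.015)&(Z>.045)&(Z<.06)&(d[...,0]>-.045);A=np.c_[d[P],np.ones(P.sum())];c=np.linalg.lstsq(A,Z[P],rcond=None)[0];print('plane',c)
b=m&(Z>.064)|((Z>.064)&(Z<.085)&(abs(d[...,0])<.03)&(abs(d[...,1])<.06));print('bar',rect(np.c_[d[b],Z[b]]),np.median(Z[b]))
# plate edges
for x in (.02,.04):
    r=(Z>.046)&(Z<.06)&(abs(d[...,0]-x)<.006)&(abs(d[...,1])<.1);print('y edges',np.percentile(d[...,1][r],[.5,99.5]).round(4))
r=(Z>.046)&(Z<.06)&(abs(d[...,1])<.03)&(abs(d[...,0])<.07);print('x edges',np.percentile(d[...,0][r],[.5,99.5]).round(4));print(ctrl.sense()['t'])
```

```text
{'bufback': array([-0.1511, -0.1266]), 'buf': array([-0.1211, -0.1003]), 'tin-y': array([-0.1093, -0.0834, -0.0311]), 'tin+y': array([0.0301, 0.04  , 0.0503])}
(-0.04, -0.065) 0.0505 343
(-0.04, 0.065) 0.0507 373
(0.04, -0.065) 0.0503 479
(0.04, 0.065) 0.0506 479
(0.04, 0) 0.0505 479
plane [-0.00212014  0.00132159  0.05045283]
bar (array([0.0009, 0.0005]), array([79.9, 17.3]), -89.8) 0.0739848952542456
y edges [-0.0785  0.0793]
y edges [-0.0784  0.0792]
x edges [-0.0533  0.0538]
55.4
```

View pics/w7.png

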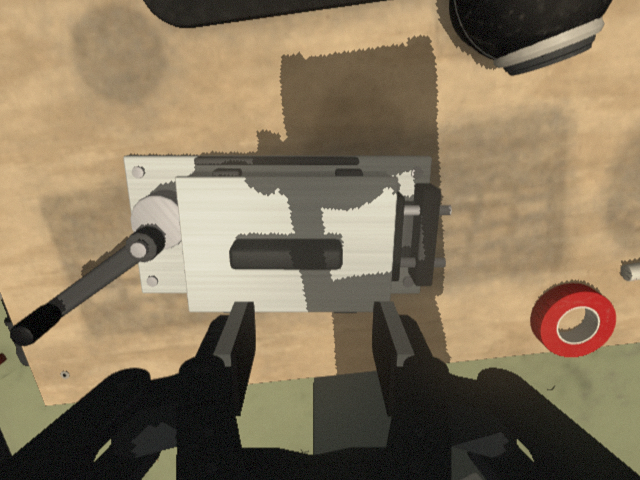

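The lid is seated: its top plane is at 50.5 mm and level to 0.003 rad, centred within 1 mm, with the bar at (286,252). Now I'll swing the lever open.

Run:
```python
from h import *
a=.956
ctrl.pause(.5)
ctrl.move_pose(*lpose(a,.14));ctrl.move_l(*lpose(a,.062),velocity=.1)
ctrl.command_gripper(.012,60);print(ctrl.sense()['grip_width'])
swing(a,.5);swing(.5,.07)
ctrl.command_gripper(.045);p,o=lpose(.07,.16);ctrl.move_l(p,velocity=.15)
p=viewpose([*glob([-.065,.085]),.08],.30,A0,np.load('H.npy'))
ctrl.move_pose(p,[180,0,A0]);ctrl.pause(.3)
f,W=wsnap('w8.png');L=loc(W);Z=W[...,2]
box=(L[...,0]>-.13)&(L[...,0]<.03)&(L[...,1]>.02)&(L[...,1]<.14)
q=box&(Z>.083)&(Z<.1)
c=np.array(cv2.minEnclosingCircle((L[q]*1000).astype(np.float32))[0])/1000;print('knob',c,'angle',np.arctan2(c[1]-PIV[1],PIV[0]-c[0]))
ctrl.move_pose([.45,-.2,.3],[180,0,A0]);f=snap('top','top9.png');print(ctrl.sense()['t'],ctrl.sense()['force'].round(1))
print(ctrl.look_for('tape','top')[:1])
```

```text
0.01626658109172888
swing 0.5 [-1.9  3.8  7.1] 0.0163 60.5
swing 0.07 [-2.8  4.5  9.1] 0.0161 62.2
knob [-0.0917157   0.08527467] angle 0.08026120629153491
67.1583 [ 0.  -0.1 -0.1]
[{'centre': [0.2867, -0.3373, 0.0208], 'conf': 0.84}]
```

View pics/w8.png

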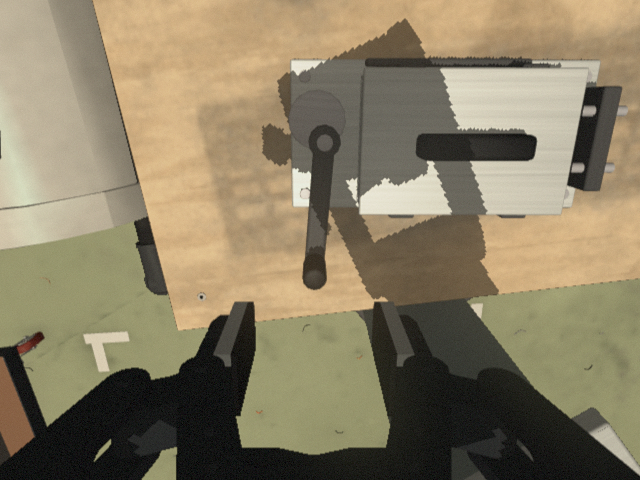

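The lever is open at about 0.08 rad (knob at (315,275)), and the closed tin sits in the fixture at (475,145). The tape hasn't moved and the arm is clear.

```bash
python3 -c "
from plant import ctrl
print(ctrl.sign_off())"
```

```text
the job is handed in; nothing more can be done
None
```

I handed the job in after about 67 s of robot time; the hand-in returned no verdict. The tin was held with the buffer pressed in about 2.8 mm, all three adapters lie flat inside, the lid is snapped in level, and the lever is back open at about 0.08 rad.

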